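Set the plaster dispenser's stiff slide gate to the green mark

ROBOT

A 6-joint arm with a two-finger parallel gripper is mounted at the origin on the work surface. World frame = base frame: x ahead of the robot, y to its left, z up, the work surface at z = 0. Lengths are in m, angles in rad, forces in N, time in s.
With the tool pointing down it reaches from about 0.2 to 0.875 m from the base axis. Payload 3.4 kg.
Tool frame: the origin (TCP) lies between the finger pads; the fingertips stand 25 mm ahead of it and the grasp point (between the pads) lies 6 mm ahead of it (r.nose_length is the z of the fingertips in the tool frame, in m); z points along the fingers, x is the direction in which the jaws open and shut, and the axes are right-handed (so a half turn about z gives the same grasp; the last joint's range is limited). The gripper opens to 94 mm and grips with 3 to 60 N. Pads are 16 mm wide; open, the fingers measure 119 mm over their backs; the gripper's body (75 mm by 177 mm) begins 78 mm behind the grasp point.
Start: joints at [1.205, 0.276, 1.505, -0, 1.361, -0.121], TCP at [0.139, 0.558, 0.23] pointing down, gripper open.
Joint ranges: [-2.89, 2.89], [-0.75, 2.08], [0.22, 2.7], [-1.18, 4.32], [0.11, 2.71], [-2.7, 2.7]. Speed limits (rad/s): [2.57, 2.57, 3.14, 3.14, 3.14, 3.14].

INTERFACE

Orientations are given as a unit quaternion [w, x, y, z].
In Python, from plant import r, gripper_to, inverse_kinematics, vision, models, telemetry gives the robot as it stands. Calls block until the motion is done:
- r.move_to(position, orientation): joint-space move of the TCP to a pose.
- r.move_l(position, rot=None, vel=0.15, guard=None): straight line of the TCP; rot=None keeps the orientation; vel is the mean speed in m/s. With guard (N) it stops when the force on the tool has changed by that much, and returns True; else False.
- r.movej(angles): joint-space move.
- gripper_to(opening, f_grip=None): finger opening in m; f_grip is the grip in N (None keeps the last); returns when the fingers have stopped.
- r.hold(seconds).
- inverse_kinematics(position, orientation): joint angles nearest the present ones, or None.
- vision.snapshot(name): name is "scene" or "top"; returns the picture (420x560x3 uint8, red, green, blue); there is no depth.
- vision.get_calibration(name): a dict with "fx", "fy", "cx", "cy" (pixels), "position" and "orientation" of the camera in the world. Camera axes: x right, y down, z forward; pixel columns grow to the right and rows downward; lengths in m; the calibration is good to about 2 mm. A picture is of the moment at which its call begins. get_calibration takes no time and is no camera call.
A pose or a line that the arm cannot do raises r.PlanningError and nothing moves.
- r.sign_off(): hands the job in, once; it reports no verdict.
Trained networks look in the newest picture that a camera, given by its name, has taken for a name from the list of things; names that differ only in an ending like _2 or _b are one class to them, and where a whole thing is asked for, a point or a joint stands for the part that bears it (a point fixed in the world has none). Each returns a list of dicts, best first, with "score" (0 to 1); they miss things now and then, are a little off and sometimes report something else, mostly with a low value. They report only what shows in the picture. A call takes as long as a camera call. They do not tell look-alikes from the thing itself.
- models.boxes_of(thing, camera): "at" ([x, y, z] in m, in world coordinates, good to about 4 mm: the middle of the surface that is visible of it).
- models.regions_of(thing, camera): "pixels" (420x560 bool, what is visible of it).
- models.mark_of(thing, camera): "at" ([x, y, z] in m, in world coordinates, good to about 4 mm: a listed point, or the origin of a listed thing).
Readings, each from a call of its own:
- telemetry.current_t(): time.
- telemetry.current_joints(): joint angles.
- telemetry.current_dq(): joint speeds.
- telemetry.current_joint_efforts(): joint torques, N m.
- telemetry.current_ee_pos(): TCP position.
- telemetry.current_tool_rot(): TCP orientation.
- telemetry.current_wrist_force(): force on the tool from outside, world axes, zero at the start.
- telemetry.current_torque(): the same for the moment, N m.
- telemetry.current_opening(): finger opening in m.
Only numpy, scipy, OpenCV 4.12 (cv2) and the standard library are available. Lean on these libraries where they do the work, as an engineer would, in place of code of your own. Each camera call takes 0.05 s, during which the arm holds its last target. There are 200 camera calls.

TASK

Get the empty plaster dispenser ready for brushing out: first push the blue catch tray in by its steel end plate until the spout is over the middle of the tray, then throw the yellow-knobbed lock lever out towards the robot, drag the stiff slide gate out by its red lip until the lip stands at the green marks, and throw the lever back so that it locks the gate there. Leave the stone casts, bowl, jar and spatula where they are.

Things in the scene. Friction and masses are not known exactly. Their poses are not given: they have to be found in the camera images.
- dispenser: Bench plaster dispenser, fixed. Origin on the table below the spout, z up; own -x side faces the robot. White hopper, 150 mm across, blue lid, top 234 mm up, on legs 14 mm square at x +-70, y +-90 mm: the tray goes in between them from -x. Two grey gate rails (x +-63, 22 mm wide, z 98 to 114 mm) run along -y to a cross bar at y -317 mm; green marks 14 mm wide across both rails at y -280 mm.
- spout (a point): Centre of the round spout's mouth (60 mm diameter), 78 mm above the table, on the dispenser's z axis.
- gate (a joint): Gate slide in m: 0 shut, grows as it is drawn along dispenser -y, stop 0.095. At 0.070 the lip is centred on the green marks and the lock's second notch is under the lever; it lets the lever drop in only from 0.063 to 0.077. Takes about 9 N (friction), stays where left. A locked lever holds it, with 7 mm of play each way.
- gate_lip (a point): Centre of the gate's red upturned lip: upright plate 90 mm wide (dispenser x), 6 mm thick (y), z 114 to 156 mm, at the outer end of the 100 mm wide steel gate plate (top 114 mm up). At dispenser x 0, y -210 mm when shut. Hook it with closed fingers from the hopper's side, or pinch it from above.
- lock (a joint): Lock lever in rad: 0 = locked (handle leans 0.61 rad off vertical to dispenser +x, over the gate, tongue down between the gate's teeth); grows as the handle is thrown to dispenser -x (the robot), stop 1.22 = out (leans 0.61 rad the other way, gate free). Tongue clears the teeth at about 0.5. Takes 2 to 3 N at the knob, stays where left.
- lock_knob (a point): Centre of the lever's yellow ball knob (28 mm diameter), 100 mm from the pivot on a 12 mm round handle; it moves in the dispenser's x-z plane at y -150 mm, from x -26 mm (locked) to x -140 mm (out), 206 mm above the table at both ends and 224 mm half-way.
- lock_pivot (a point): The lever's pivot, axis along dispenser y: at x -83, y -150, z 124 mm in the dispenser's frame.
- tray_mid (a point): Centre of the loose blue catch tray (110 mm long in its own x, 120 mm wide, 50 mm high, walls 5 mm, 0.35 kg), 25 mm above its underside. Own x axis points roughly along the dispenser's x.
- tray_plate (a point): Middle of the outer (robot-side) face of the tray's upright steel end plate, 80 mm wide, 47 mm high from the table, 5 mm thick; 133 mm from the tray's centre along the tray's own -x, 25 mm above the table. Push here.
- cast_a: Cream stone dental cast, 64 x 67 x 33 mm, on the table on the robot's side of the gate deck. Leave alone. Origin: underside.
- cast_b: Cream stone dental cast, 64 x 67 x 33 mm, on the table past the outer end of the gate deck. Leave alone. Origin: underside.
- bowl: Green mixing bowl, 120 mm across, 70 mm high. Leave alone. Origin: underside.
- jar: White jar with lid, 70 mm across, 90 mm high. Leave alone. Origin: underside.
- spatula: Spatula, 200 mm long, lying on the table. Leave alone. Origin: underside.
There are look-alikes about, which are no part of the job. What is shaped like the part that bears tray_mid but orange is not meant.

How it is judged:
By the outcome, as a careful person would: the job done as asked, in the order asked, and still so for the second after the job is handed in, with the robot touching nothing.
It also fails if it takes over 64 s, if anything falls off the work surface, if the arm or the gripper's body presses on something with over 40 N, if the wrist force passes 120 N, or if a joint passes its speed limit or range.

## Working session

There is one attempt and no reset: what is moved stays moved. The work goes in short steps, each a Python script; the robot and the scene stay as the last script left them, time stands still between calls to the robot, and variables do not carry over. Pictures are saved under pics/ and viewed, about 8 in all and at most 12, crops included, and the job is handed in when it is done.

```bash
ls; mkdir -p pics; python3 - <<'E'
from plant import *
import cv2,numpy as np
for c in("scene","top"):
    im=vision.snapshot(c); cv2.imwrite(f"pics/{c}0.png",im[:,:,::-1])
    print(c,{k:np.round(v,3).tolist() for k,v in vision.get_calibration(c).items()})
    for t in["dispenser","spout","gate_lip","lock_knob","lock_pivot","tray_mid","tray_plate","cast_a","bowl","jar","spatula"]:
        print(t,[(np.round(d["at"],3).tolist(),round(d["score"],2)) for d in models.mark_of(t,c)][:4])
print(telemetry.current_t())
E
```

```text
pics
scene {'fx': 546.153, 'fy': 546.153, 'cx': 281.049, 'cy': 217.781, 'position': [0.231, 0.687, 1.63], 'orientation': [0.047, -0.212, 0.95, -0.224]}
dispenser [([0.68, 0.297, -0.002], 0.96)]
spout [([0.479, 0.312, 0.028], 0.54)]
gate_lip [([0.684, 0.075, 0.137], 0.8)]
lock_knob [([0.654, 0.143, 0.205], 0.8), ([0.425, -0.232, 0.004], 0.37), ([0.727, -0.078, -0.0], 0.17)]
lock_pivot [([0.598, 0.148, 0.127], 0.66)]
tray_mid [([0.613, 0.301, 0.025], 0.95), ([0.306, 0.389, 0.025], 0.81)]
tray_plate [([0.478, 0.31, 0.026], 0.8), ([0.684, 0.078, 0.14], 0.18)]
cast_a []
bowl [([0.506, -0.351, 0.004], 0.92)]
jar [([0.668, -0.283, 0.001], 0.76)]
spatula [([0.422, -0.234, 0.002], 0.63)]
top {'fx': 405.363, 'fy': 405.363, 'cx': 279.802, 'cy': 198.049, 'position': [0.455, 0.0, 1.25], 'orientation': [-0.02, 0.715, -0.698, 0.03]}
dispenser [([0.679, 0.294, -0.003], 0.71)]
spout []
gate_lip [([0.68, 0.081, 0.138], 0.58), ([0.654, 0.14, 0.207], 0.28)]
lock_knob [([0.654, 0.145, 0.207], 0.69)]
lock_pivot [([0.598, 0.14, 0.127], 0.97)]
tray_mid [([0.309, 0.394, 0.024], 0.87), ([0.61, 0.299, 0.023], 0.77)]
tray_plate [([0.475, 0.311, 0.024], 0.82), ([0.364, 0.511, 0.021], 0.74)]
cast_a [([0.513, 0.039, 0.004], 0.86), ([0.725, -0.075, 0.003], 0.61), ([0.608, 0.3, 0.024], 0.47)]
bowl [([0.506, -0.35, -0.003], 0.66), ([0.61, 0.301, 0.022], 0.51), ([0.722, -0.076, 0.001], 0.32)]
jar [([0.668, -0.283, 0.002], 0.96)]
spatula [([0.421, -0.237, -0.001], 0.57), ([0.515, 0.042, 0.002], 0.56)]
1.2
```

View pics/scene0.png

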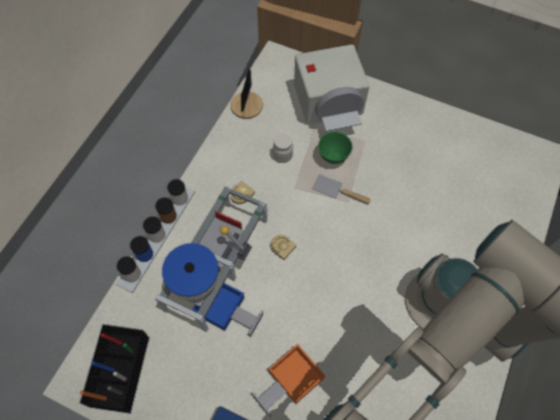

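View pics/top0.png

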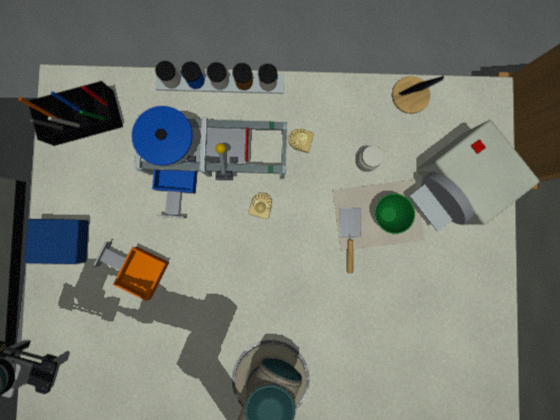

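The scene picture shows the candidates for the tray: a blue one with a steel plate, under the dispenser at scene (225,305) / top (175,190), and an orange one at top (140,272). A plain blue box also sits at top (57,240). The blue one between the legs fits the description, so I'll confirm it in a crop and fit the dispenser pose.

```bash
cat > h.py <<'E'
from plant import *
import numpy as np, cv2
from scipy.optimize import least_squares
from scipy.spatial.transform import Rotation as R
T=telemetry
def quat(yaw):  # tool down, jaw axis at angle yaw from world x
    c,s=np.cos(yaw),np.sin(yaw)
    x=np.array([c,s,0]); z=np.array([0,0,-1.]); 
    return R.from_matrix(np.c_[x,np.cross(z,x),z]).as_quat(scalar_first=True)
def marks(t,n=1):
    out=[]
    for c in("scene","top"):
        for d in models.mark_of(t,c)[:n]: out.append((c,np.round(d["at"],3).tolist(),round(d["score"],2)))
    return out
def proj(c,p):
    k=vision.get_calibration(c)
    q=R.from_quat(k["orientation"],scalar_first=True).inv().apply(np.array(p)-k["position"])
    return q[:2]/q[2]*[k["fx"],k["fy"]]+[k["cx"],k["cy"]]
def state(m=""): print(m,"t",round(T.current_t(),2),"p",np.round(T.current_ee_pos(),4),"F",np.round(T.current_wrist_force(),1))
def save(c,n,box=None,s=1):
    im=vision.snapshot(c)[:,:,::-1]
    if box: im=im[box[1]:box[3],box[0]:box[2]]
    cv2.imwrite(f"pics/{n}.png",cv2.resize(im,None,fx=s,fy=s,interpolation=cv2.INTER_CUBIC))
E
python3 - <<'E'
from h import *
L=np.array([[0,0],[0,0],[0,-.21],[0,-.21],[-.026,-.15],[-.026,-.15],[-.083,-.15],[-.083,-.15]])
W=np.array([[.68,.297],[.679,.294],[.684,.075],[.68,.081],[.654,.143],[.654,.145],[.598,.148],[.598,.14]])
f=lambda p:(L@np.array([[np.cos(p[2]),np.sin(p[2])],[-np.sin(p[2]),np.cos(p[2])]])+p[:2]-W).ravel()
s=least_squares(f,[.68,.295,0]);print(s.x.round(4),f(s.x).reshape(-1,2).round(4).tolist())
for y in(90,-90): print(y,inverse_kinematics([.44,.31,.15],quat(np.radians(y))))
a=cv2.imread("pics/scene0.png")[180:340,140:300]; b=cv2.imread("pics/top0.png")[90:230,120:300]
cv2.imwrite("pics/crop.png",np.hstack([cv2.resize(a,(400,400),interpolation=2),cv2.resize(b,(400,311),interpolation=2)[np.r_[0:311,[310]*89]]]))
E
```

```text
[0.6801 0.293  0.0044] [[0.0001, -0.004], [0.0011, -0.001], [-0.003, 0.008], [0.001, 0.002], [0.0007, -0.0001], [0.0007, -0.0021], [-0.0003, -0.0054], [-0.0003, 0.0026]]
90 [ 4.84470844e-01  2.79599999e-01  1.71078699e+00 -4.44089210e-16
  1.15120567e+00 -1.08632548e+00]
-90 [ 4.84470844e-01  2.79599999e-01  1.71078699e+00 -4.44089210e-16
  1.15120567e+00  2.05526717e+00]
```

View pics/crop.png

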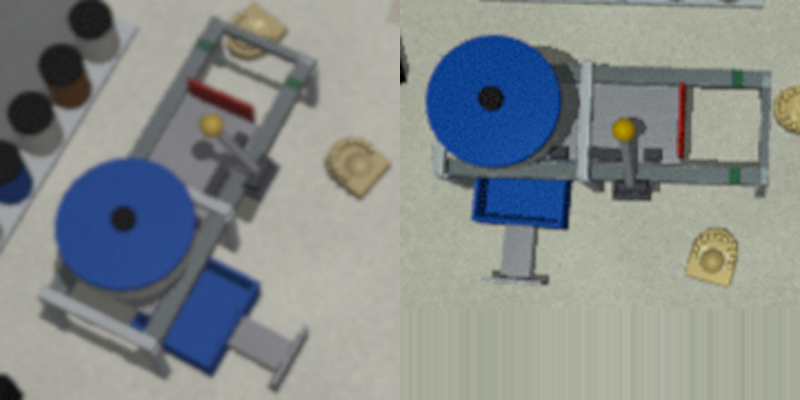

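The crop confirms it: the blue tray (crop ~(210,310)) has its plate at ~(290,350), and the lever leans over the gate in the locked position. The fitted dispenser pose is (0.680, 0.293), yaw ~0.004. Pushing now.

```bash
python3 - <<'E'
from h import *
q=quat(np.pi/2-.078); a=np.array([np.cos(-.085),np.sin(-.085)])
pl=np.array([.4765,.3105])
P=lambda s,z:[*(pl+a*s),z]
r.move_to(P(-.045,.12),q); gripper_to(.04,20)
r.move_l(P(-.045,.042),vel=.15); state("down")
print(r.move_l(P(.03,.042),vel=.04,guard=1.2)); state("contact")
r.move_l(P(.058-.008,.042),vel=.06); state("pushed")
for c in("scene","top"):vision.snapshot(c)
for t in("tray_mid","tray_plate"):print(t,marks(t,2))
E
```

```text
down t 4.28 p [0.4321 0.3146 0.0424] F [0.6 0.5 0.3]
True
contact t 5.31 p [0.469  0.311  0.0415] F [-0.9 -0.2  0.8]
pushed t 6.44 p [0.5267 0.3064 0.0423] F [-0.4 -0.2 -0.3]
tray_mid [('scene', [0.308, 0.392, 0.026], 0.83), ('scene', [0.675, 0.291, 0.025], 0.8), ('top', [0.504, -0.346, -0.001], 0.27)]
tray_plate [('scene', [0.367, 0.51, 0.025], 0.56), ('top', [0.534, 0.308, 0.024], 0.58), ('top', [0.367, 0.512, 0.02], 0.49)]
```

```bash
python3 - <<'E'
from h import *
p=np.array(T.current_ee_pos()); a=np.array([np.cos(-.085),np.sin(-.085),0])
p[2]=.042
p=p+a*(.5395-p[0])/a[0]
r.move_l(p,vel=.06); state("pushed")
r.move_l(p-a*.05,vel=.15); p=p-a*.05;p[2]=.26
r.move_l([p[0],p[1],.16],vel=.25)
r.move_to([.45,.1,.28],quat(np.pi/2)); gripper_to(0); state()
for c in("scene","top"):vision.snapshot(c)
for t in("tray_mid","tray_plate","lock_knob"):print(t,marks(t,2))
save("scene","tray",(120,160,320,360),3)
E
```

```text
pushed t 7.11 p [0.5407 0.3052 0.0419] F [ 0.6  0.2 -0.6]
 t 9.93 p [0.45   0.1    0.2801] F [-0.   0.4 -0.3]
tray_mid [('scene', [0.687, 0.291, 0.022], 0.65), ('scene', [0.308, 0.392, 0.024], 0.62), ('top', [0.309, 0.39, 0.023], 0.59)]
tray_plate [('scene', [0.55, 0.305, 0.03], 0.93), ('scene', [0.364, 0.51, 0.025], 0.68), ('top', [0.365, 0.512, 0.023], 0.88)]
lock_knob [('scene', [0.654, 0.143, 0.207], 0.68), ('scene', [0.682, 0.078, 0.136], 0.36), ('top', [0.654, 0.14, 0.211], 0.8)]
```

View pics/tray.png

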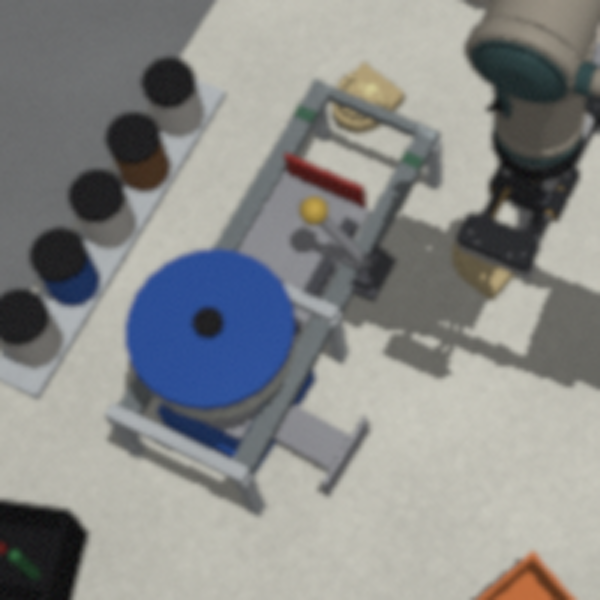

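The picture shows the tray in under the hopper, with only its plate out at crop (345,455). Plate x is 0.550, so the tray's middle is at about (0.682, 0.294), on the spout axis. Next, the lever.

```bash
cat >> h.py <<'E'
def tcp(th,side,off=.022): # th lean to +x
    return np.array([.597+.1*np.sin(th)+side*off,.143,.124+.1*np.cos(th)+.007])
E
python3 - <<'E'
from h import *
q=quat(np.pi/2)
s=tcp(.61,1,.038)
r.move_to([s[0],s[1],.30],q)
r.move_l(s,vel=.15); state("behind knob")
for th in(.61,.3,0,-.3,-.55):
    g=r.move_l(tcp(th,1),vel=.08,guard=20)
    if g: state("guard %.2f"%th);break
else:
    print(r.move_l(tcp(-.66,1),vel=.03,guard=8)); state("end")
p=np.array(T.current_ee_pos())
r.move_l(p+[.02,0,0],vel=.1); r.move_l([p[0]+.02,p[1],.29],vel=.25)
for c in("scene","top"):vision.snapshot(c)
for t in("lock_knob","gate_lip"):print(t,marks(t,1))
state()
E
```

```text
behind knob t 12.08 p [0.6925 0.143  0.2144] F [-0.6 -0.5  0.4]
True
end t 14.72 p [0.5681 0.1433 0.2161] F [2.1 0.1 2.7]
lock_knob [('scene', [0.538, 0.142, 0.204], 0.49)]
gate_lip [('scene', [0.683, 0.074, 0.135], 0.82), ('top', [0.68, 0.08, 0.134], 0.75)]
 t 15.81 p [0.5874 0.1432 0.2887] F [-0.4 -0.1 -1.3]
```

```bash
python3 - <<'E'
from h import *
q=quat(np.pi/2)
r.move_to([.681,.08,.26],q); gripper_to(.05)
r.move_l([.681,.08,.15],vel=.15); state("at lip")
gripper_to(0,40); state("pinched"); print("open",T.current_opening())
g=r.move_l([.6812,.03,.15],vel=.05,guard=35); state(f"drag {g}")
if not g: g=r.move_l([.6812,.0125,.15],vel=.04,guard=35); state(f"drag {g}")
print("open",T.current_opening())
for c in("scene","top"):vision.snapshot(c)
print(marks("gate_lip",1))
save("scene","lip1",(170,160,290,260),5)
E
```

```text
at lip t 18.13 p [0.6818 0.08   0.151 ] F [ 0.6 -0.1  1.2]
pinched t 18.88 p [0.681  0.082  0.1501] F [ 0.7  4.7 -0.2]
open 0.005853580753627871
drag False t 20.03 p [0.6807 0.0333 0.1501] F [-0.7  7.5  0.5]
drag False t 20.62 p [0.6805 0.0157 0.1501] F [-1.6  8.   0.8]
open 0.0056797187871488585
[('scene', [0.683, 0.01, 0.134], 0.96), ('top', [0.681, 0.015, 0.134], 0.82)]
```

View pics/lip1.png

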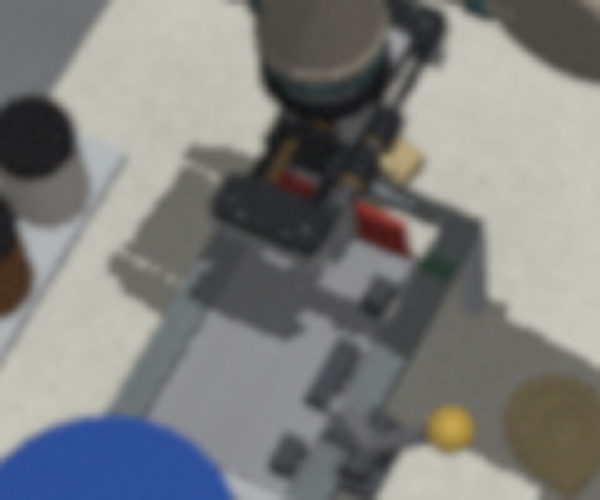

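The lip is pinched and has travelled about 66 mm (TCP lags by 3 mm under load). Its right end at crop (405,245) stands just short of the green mark at (440,262). I'll pull 4 mm more, release and check.

```bash
python3 - <<'E'
from h import *
g=r.move_l([.6812,.0087,.15],vel=.03,guard=35); state(f"drag {g}")
gripper_to(.04); state("released")
p=np.array(T.current_ee_pos())
r.move_l([p[0],p[1],.25],vel=.2)
r.move_to([.45,.143,.30],quat(np.pi/2)); gripper_to(0)
for c in("scene","top"):vision.snapshot(c)
print(marks("gate_lip",1),marks("lock_knob",1)); state()
for x in(-.063,.063): print([proj("top",[.680+x,.293+y,.114]).round(1).tolist() for y in(-.273,-.28,-.287)])
print([proj("top",[.681+x,.013,.156]).round(1).tolist() for x in(-.045,.045)])
im=vision.snapshot("top")[:,:,::-1]; cv2.imwrite("pics/lip2.png",cv2.resize(im[100:200,200:310],None,fx=6,fy=6,interpolation=2))
E
```

```text
drag False t 21.14 p [0.6805 0.0121 0.1501] F [-0.8  7.5  0.8]
released t 21.85 p [0.6812 0.0086 0.15  ] F [-0.4 -0.2 -0.7]
[('scene', [0.681, 0.007, 0.137], 0.76), ('top', [0.679, 0.011, 0.132], 0.94)] [('scene', [0.539, 0.142, 0.206], 0.57), ('top', [0.538, 0.143, 0.206], 0.6)]
 t 24.6 p [0.45  0.143 0.3  ] F [-0.5 -1.5  0.1]
[[268.3, 168.7], [270.8, 168.8], [273.3, 168.8]]
[[269.4, 124.8], [271.9, 124.8], [274.3, 124.9]]
[[270.8, 159.7], [271.6, 127.1]]
```

View pics/lip2.png

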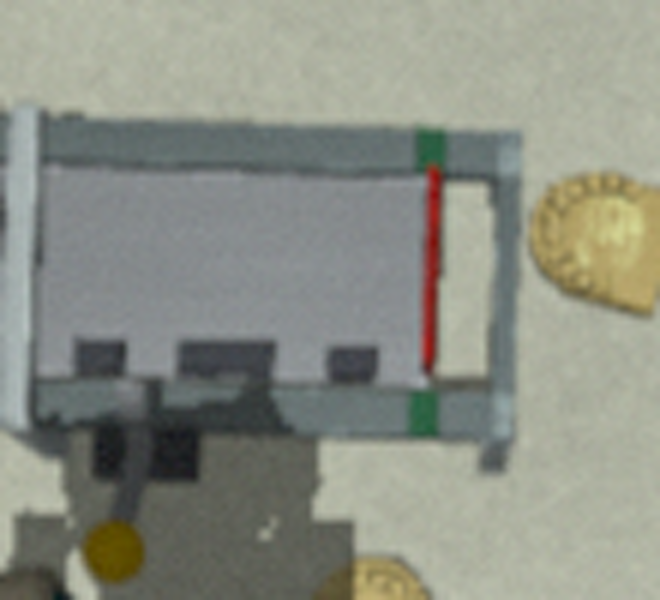

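The top crop shows the lip (431 px mean) lined up with the marks (427.5 px), within about 1 to 2 mm, and the second notch is under the lever. Now throw the lever back.

```bash
python3 - <<'E'
from h import *
q=quat(np.pi/2); u=np.array([0,0,.013])
s=tcp(-.61,-1,.045)
r.move_to([s[0],s[1],.30],q); r.move_l(s+u,vel=.15); state("before knob")
for th in(-.61,-.3,0,.3,.5):
    g=r.move_l(tcp(th,-1)+u,vel=.08,guard=14)
    if g: state("guard %.2f"%th);break
else:
    print(r.move_l(tcp(.68,-1)+u,vel=.03,guard=9)); state("end")
p=np.array(T.current_ee_pos())
r.move_l(p+[-.03,0,0],vel=.1); r.move_l([p[0]-.03,p[1],.30],vel=.25)
r.move_to([.40,.1,.32],q)
for c in("scene","top"):vision.snapshot(c)
for t in("lock_knob","gate_lip","tray_plate","tray_mid"):print(t,marks(t,2))
state()
save("scene","end",(120,120,320,320),3)
E
```

```text
before knob t 25.59 p [0.4947 0.1431 0.2268] F [-0.4 -0.5 -1.1]
True
end t 28.55 p [0.6338 0.1431 0.222 ] F [ 0.1  0.6 -0.1]
lock_knob [('top', [0.724, -0.076, -0.002], 0.73), ('top', [0.656, 0.143, 0.205], 0.51)]
gate_lip [('scene', [0.684, 0.008, 0.137], 0.61), ('scene', [0.547, 0.306, 0.028], 0.5), ('top', [0.683, 0.012, 0.133], 0.76)]
tray_plate [('scene', [0.368, 0.51, 0.025], 0.76), ('scene', [0.548, 0.302, 0.026], 0.67), ('top', [0.548, 0.303, 0.024], 0.81), ('top', [0.363, 0.509, 0.024], 0.7)]
tray_mid [('scene', [0.689, 0.294, 0.025], 0.97), ('scene', [0.306, 0.392, 0.023], 0.66)]
 t 30.8 p [0.4003 0.1    0.3198] F [ 0.6 -0.4  0.6]
```

View pics/end.png

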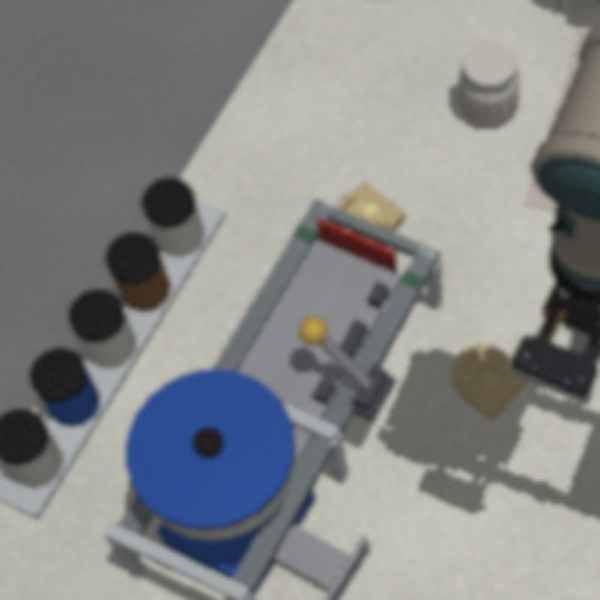

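The final picture shows the knob at crop (313,330), over the gate as at the start. The lip stands at the green marks (320–415, 230–280), the tray plate is at (350,575), and the casts are in place. All clear of the robot.

```bash
python3 - <<'E'
from h import *
r.hold(.3); r.sign_off(); state()
E
```

```text
the job is handed in; nothing more can be done
the job is handed in; nothing more can be done
```

The job is done in the order asked and handed in at about 31 s of the 64 s allowed. I pushed the tray in by its plate, threw the lever out, dragged the gate out to the marks, and threw the lever back to lock it.

| Item | Last check | Target |
|---|---|---|
| Tray plate | x 0.548, y 0.303, putting the tray middle at about (0.681, 0.293) | spout axis at about (0.680, 0.293) |
| Gate lip | about 1–2 mm from the green marks in the top picture, roughly 70 mm of travel | 63–77 mm for the lock |
| Lever knob | x 0.656 (locked is 0.654), stopped against its end stop | locked |

- **Disagreements:** The scene camera put the tray middle at x 0.689, about 8 mm further in than the plate readings. The hopper mostly hides the tray there, so I trusted the plate, which both cameras and the arm's contact position agreed on. The scene camera also read the lip about 4 mm further out than the top camera, as it had before I moved anything.
- **Missed detection:** On the last check only the top camera found the knob.
- **Other things:** The two casts and the jar look unmoved in the last picture. I did not measure the bowl and spatula again, but the arm never went near them.

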